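Clamp the whetstone in its sloping sharpening stand by feel

TASK

Lay the whetstone lengthwise on the sloping bed of the sharpening stand, the same way up as it lay, between the steel hood and the black jaw, and let go of it. Then slide the jaw down the slope so that it pushes the stone under the hood until you feel it meet the sprung pad hidden inside, and leave it clamped with the pad pressed about half-way in (about 6 mm): firmly held, but never pressed to the bottom of its travel. Leave the jars, the pepper mill and the onion where they stand.

Things in the scene. Friction and masses are not known exactly. Their poses are not given: they have to be found in the camera images.
- whetstone: The loose whetstone, a two-layer block (reddish brown over grey), 48 mm (its x) by 170 mm (its y, lengthwise) by 25 mm high (z), 0.4 kg. It lies flat on the worktop to the left of the stand. Origin: centre of its underside.
- stand: Fixed sharpening stand of light wood, 300 x 66 mm, 190 mm high, standing crosswise. Origin: on the worktop under its middle; x points to its higher end (on the robot's right), z up. Its flat bed (330 x 66 mm, no side walls) rises at 28 degrees towards +x. Over its lowest 70 mm is a steel hood, open only up the slope: 64 mm clear width, 37 mm clear height, roof top 41 mm above the bed.
- bed_mid (a point): The middle of the bed's upper surface, 112.5 mm above the worktop. Its axes are those of the stand (not tilted).
- hood_mouth (a point): Point on the bed's surface, on the centre line, at the mouth of the hood: 95 mm down the slope from bed_mid. Axes of the stand.
- jaw (a joint): Travel of the black clamp jaw down the slope, m: 0 fully up (its face 135 mm up the slope from bed_mid), to 0.145. It stays where it is left; sliding it takes about 10 N (dry friction), plus 8 N s/m of damping. The stone adds 1 to 3 N.
- jaw_grip (a point): Point to pinch the jaw: in its upright fin, 48 mm above the bed measured square to the bed. The fin is 18 mm wide (stand's y), 20 mm long along the slope and reaches from 24 to 66 mm above the bed, on a jaw block 58 mm wide and 24 mm long. Axes of the stand.
- jaw_face (a point): Point on the bed, on the centre line, below the flat down-slope face of the jaw block that pushes the stone (12 mm down the slope from the fin's centre). Axes of the stand.
- stop_pad (a joint): How far the sprung pad inside the hood is pressed in, m: 0 untouched, 0.012 at the bottom of its travel. It faces up the slope; spring 0.5 N at first touch plus 1.2 N per mm. Where it sits is out of sight and differs each time: its face is 22 to 43 mm down the slope from the hood's mouth.
- marmalade: Large jar with black lid, 69 mm wide, 114 mm high, standing; bystander. Origin: centre of its underside.
- jam_small: Small jar with black lid, 56 mm wide, 76 mm high, standing; bystander. Origin: centre of its underside.
- pepper_mill: Wooden pepper mill, 58 mm wide, 146 mm high, standing; bystander. Origin: centre of its underside.
- onion: Red onion, about 78 mm wide, 84 mm high; bystander. Origin: its underside.

How it is judged:
By the outcome, as a careful person would: the job done as asked, in the order asked, and still so for the second after the job is handed in, with the robot touching nothing.
It also fails if it takes over 58 s, if anything falls off the work surface, if the arm or the gripper's body presses on something with over 40 N, if the wrist force passes 120 N, or if a joint passes its speed limit or range.

ROBOT

A 6-joint arm with a two-finger parallel gripper is mounted at the origin on a cart in front of the work surface, level with it; the furniture and walls round the work are solid. World frame = base frame: x ahead of the robot, y to its left, z up, the work surface at z = 0. Lengths are in m, angles in rad, forces in N, time in s.
With the tool pointing down it reaches from about 0.275 to 0.725 m from the base axis. Payload 5.6 kg.
Tool frame: the origin (TCP) lies between the finger pads; the fingertips stand 14 mm ahead of it and the grasp point (between the pads) lies 5 mm behind it; z points along the fingers, y is the line along which they close (so a half turn about z gives the same grasp; the last joint's range is limited). The gripper opens to 85 mm and grips with 20 to 120 N. Pads are 22 mm wide; open, the fingers measure 114 mm over their backs; the gripper's body (76 mm by 85 mm) begins 54 mm behind the grasp point. The pads swing forward as they close: fully open they stand 13 mm farther back than shut.
Start: joints at [1.574, 0.255, 0.108, 0, -1.424, -0.285], TCP at [0.153, 0.528, 0.245] pointing down, gripper open.
Joint ranges: [-2.95, 2.95], [-1.21, 1.97], [-1.09, 1.5], [-2.87, 1.71], [-2.94, -0.07], [-3.05, 3.05]. Speed limits (rad/s): [2.57, 2.57, 3.14, 3.14, 3.14, 3.14].

INTERFACE

Orientations are given as [roll, pitch, yaw] about the fixed x, y, z axes, in that order (R = Rz(yaw) Ry(pitch) Rx(roll)).
In Python, from cell import robot gives the robot as it stands.
- The arm moves only by the tool send_rows, never from a script. Its argument "increments" is a list of rows, each a list of 4 numbers: the shift along the tool's x, y, z in m, then the turn about the tool's z in rad. In form: [[x, y, z, yaw], ...]. A call has 1 to 8 rows; each row is the pose to reach, as a shift and turn from the pose commanded when the call began, along the tool's axes at that moment; what a row does not reach only later rows make up. A row lasts 1/12 s, in which the tool goes at most 41.7 mm and 7.16 degrees, less where a joint would pass 70% of its speed; a pose out of reach is approached as far as the arm can. A call with a gripper value outside its range is refused whole. "hand" is the opening, from 0 (shut) to 1 (fully open), set as the call begins (left out, the last holds). The fingers move at their own pace and stop on an object; the grip force is fixed at half the most. Time passes only in rows, so rows that repeat a pose let the fingers close. It gives the time, the measured TCP pose, the force, the opening and the grip force at its end, in the units of the state.
- robot.read_state(): the state, without advancing time (a new reading comes with each control period).
- robot.capture(name): name is "scene" or "top" or "wrist"; returns a dict with "color" (400x640x3 uint8, red, green, blue), "fov_y" (degrees; the focal length in pixels is half the picture's height over the tangent of half this angle, whatever the lens; pixels are square), "cx", "cy" (the principal point, pixels), "cam_to_world" (4x4, takes a point from camera to world coordinates); the wrist camera has in their place "hand_eye" (4x4, takes a point from camera to tool coordinates, whose origin is the TCP and whose axes are the flange's). Camera axes: x right, y down, z forward; pixel columns grow to the right and rows downward; lengths in m; the calibration is good to about 2 mm. The wrist camera is an equidistant fisheye: a pixel r from the principal point sees the ray r / f radians off the axis. A picture is of the moment at which its call begins: read the wrist's pose just before it. There is no depth.
- robot.finish_job(): hands the job in; it is judged then, once.
The state is a dict: "time": time; "joints": joint angles; "joint_vel": joint speeds; "tau": joint torques, N m; "ee_pos": TCP position; "ee_rot": TCP orientation; "contact_force": force on the tool from outside, world axes, zero at the start; "wrist_torque": the same for the moment, N m; "gripper_width": opening from 0.0 (shut) to 1.0 (fully open); "grasp_force": force on a finger pad.
Only numpy, scipy, OpenCV 4.12 (cv2) and the standard library are available. Lean on these libraries where they do the work, as an engineer would, in place of code of your own. Each camera call takes 0.05 s, during which the arm holds its last target. There are 200 camera calls.

## Working session

There is one attempt and no reset: what is moved stays moved. The work goes in short steps, Python scripts to look and compute and a tool call to move; the robot and the scene stay as the last step left them, time stands still between calls to the robot, and variables do not carry over. Pictures are saved under pics/ and viewed, at most 14 in all, crops included, and the job is handed in when it is done.

Besides the shell and the picture viewer there is one more tool, called as name(argument=value, ...) on one line, values as JSON. send_rows: Moves the arm, as the interface text tells. Its arguments: {"type":"object","properties":{"increments":{"type":"array"},"hand":{"type":"number"}},"required":["increments"]}

```bash
mkdir -p pics; ls; cat > h.py <<'E'
import numpy as np, cv2
from cell import robot
def save(name,fn):
    s=robot.read_state(); c=robot.capture(name)
    cv2.imwrite('pics/'+fn,c['color'][:,:,::-1]); np.save('pics/'+fn[:-4]+'.npy',{'c':c,'s':s},allow_pickle=True)
    return c,s
E
python3 - <<'E'
from h import *
for n in ['scene','top']:
    c,s=save(n,n+'0.png'); print(n,c['fov_y'],c['cx'],c['cy'],c['cam_to_world'].round(3).tolist() if hasattr(c['cam_to_world'],'round') else c['cam_to_world'])
print(s)
a=[cv2.imread('pics/%s0.png'%n) for n in('scene','top')]
cv2.imwrite('pics/both.png',cv2.resize(np.vstack(a),None,fx=.75,fy=.75))
E
```

```text
pics
scene 42.931000147984136 324.6059196774274 198.5051426037817 [[-0.674, -0.645, 0.36, 0.116], [-0.738, 0.591, -0.325, 0.415], [-0.003, -0.485, -0.875, 1.342], [0.0, 0.0, 0.0, 1.0]]
top 55.20132222024941 325.2384177577775 206.73451416319176 [[0.008, -0.991, 0.137, 0.462], [-1.0, -0.007, 0.014, -0.021], [-0.013, -0.137, -0.991, 1.192], [0.0, 0.0, 0.0, 1.0]]
{'time': 0.05, 'joints': array([ 1.57355010e+00,  2.55701699e-01,  1.07044812e-01, -4.78168065e-04,
       -1.42388927e+00, -2.84612802e-01]), 'joint_vel': array([ 0.00161259, -0.00083723,  0.00114742,  0.00228587, -0.00028836,
       -0.0001756 ]), 'tau': array([-4.19771473e-03, -3.87990761e+01,  2.38769996e+01,  5.38777068e+00,
       -3.51315226e-03,  8.82193604e-06]), 'ee_pos': array([0.15278224, 0.52787993, 0.24443507]), 'ee_rot': array([ 3.13978042e+00, -3.74620826e-05, -2.81929400e-01]), 'contact_force': array([-0.56069093, -0.40782115,  0.04463209]), 'wrist_torque': array([9.20146405e-05, 1.98721185e-02, 7.92896898e-03]), 'grasp_force': 0.0, 'gripper_width': 1.0035807548065914}
```

View pics/scene0.png

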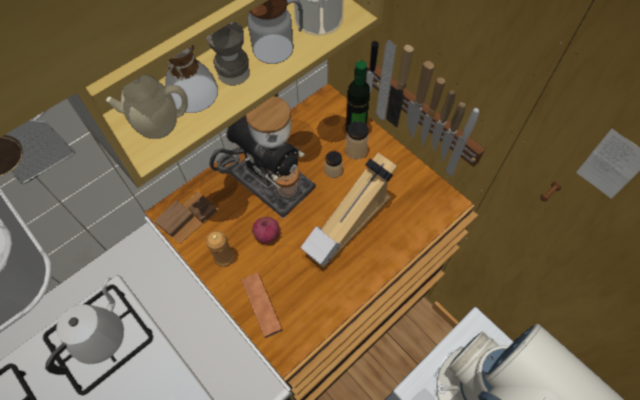

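View pics/top0.png

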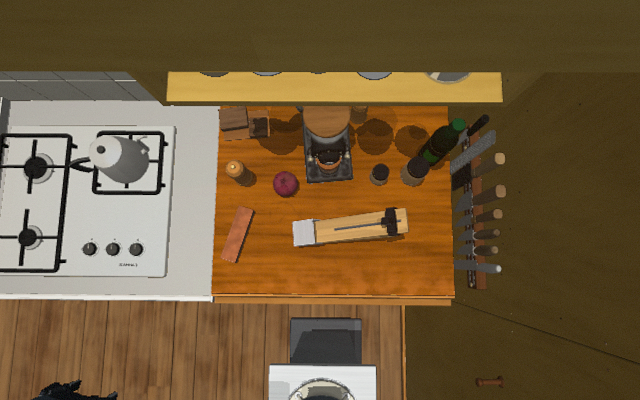

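The top view shows the stone with corners near (238,207), (254,210), (238,263) and (222,260). The hood is at about (304,232) and the jaw at about (391,221), with the high end on the right. I'll zoom in on both views to get exact corners.

```bash
python3 - <<'E'
from h import *
t=cv2.imread('pics/top0.png'); s=cv2.imread('pics/scene0.png')
a=cv2.resize(t[200:260,280:420],None,fx=5,fy=5,interpolation=cv2.INTER_CUBIC)
b=cv2.resize(s[150:270,295:400],None,fx=2.5,fy=2.5,interpolation=cv2.INTER_CUBIC)
b=np.pad(b,((0,0),(0,700-b.shape[1]),(0,0)))
c=cv2.resize(t[200:270,215:262],None,fx=4,fy=4,interpolation=cv2.INTER_CUBIC); b[:280,300:300+188]=c
cv2.imwrite('pics/z0.png',np.vstack([a,b]))
D=np.load('pics/top0.npy',allow_pickle=True).item()['c']
# stone mask
hsv=cv2.cvtColor(t,cv2.COLOR_BGR2HSV); print(hsv[235,238],hsv[280,238],hsv[230,300],hsv[225,350])
E
```

```text
[ 10 166 169] [ 16 231 161] [ 13  12 190] [ 18 137 206]
```

View pics/z0.png

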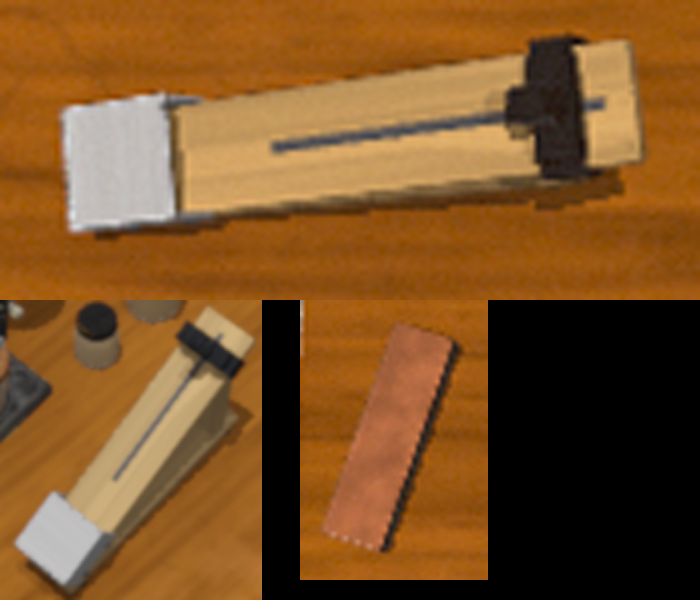

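The crops show the hood roof at crop pixels (62,108), (163,95), (175,220), (72,232) and the bed's high corners at (632,40), (642,160). The stone's top corners are at (398,322), (456,342), (382,550), (322,532). I'll cast rays through these onto the known heights.

```bash
cat >> h.py <<'E'
def ray(c,uv,T=None):
    f=200/np.tan(np.radians(c['fov_y'])/2); T=c['cam_to_world'] if T is None else T
    d=np.array([(uv[0]-c['cx'])/f,(uv[1]-c['cy'])/f,1]); T=np.array(T); return T[:3,3],T[:3,:3]@d
def wray(c,s,uv):
    from scipy.spatial.transform import Rotation as R
    f=200/np.tan(np.radians(c['fov_y'])/2); T=np.eye(4); T[:3,:3]=R.from_euler('xyz',s['ee_rot']).as_matrix(); T[:3,3]=s['ee_pos']
    T=T@np.array(c['hand_eye']); v=np.array([uv[0]-c['cx'],uv[1]-c['cy']]); r=np.hypot(*v)+1e-9; th=r/f
    return T[:3,3],T[:3,:3]@np.r_[np.sin(th)*v/r,np.cos(th)]
def onz(r,z): o,d=r; return o+d*(z-o[2])/d[2]
E
python3 - <<'E'
from h import *
c=np.load('pics/top0.npy',allow_pickle=True).item()['c']
P=lambda q,z,o,k:np.array([onz(ray(c,((u+.5)/k-.5+o[0],(v+.5)/k-.5+o[1])),z) for u,v in q])
st=P([(98,22),(156,42),(82,250),(22,232)],.025,(215,200),4)
print('stone',st.round(4).tolist(),st.mean(0)); a=st[:2].mean(0)-st[2:].mean(0); print(np.hypot(*a[:2]),'len dir ang',np.degrees(np.arctan2(a[1],a[0])))
hi=P([(632,40),(642,160)],.190,(280,200),5); ho=P([(62,108),(163,95),(175,220),(72,232)],.0877,(280,200),5)
print(hi.round(4).tolist(),ho.round(4).tolist())
H=hi.mean(0);O=ho.mean(0);d=H-O; print('dist',np.hypot(*d[:2]),'expect',.1457+.134,'ang',np.degrees(np.arctan2(d[1],d[0])))
u=d[:2]/np.hypot(*d[:2]); print('origin',H[:2]-.1457*u,O[:2]+.134*u)
hw=hi[0]-hi[1]; print('hi edge',np.hypot(*hw[:2]),np.degrees(np.arctan2(hw[1],hw[0])))
print(robot.read_state()['ee_pos'],robot.read_state()['ee_rot'])
print(robot.capture('wrist')['hand_eye'])
E
```

```text
stone [[0.6264, 0.261, 0.025], [0.6112, 0.2156, 0.025], [0.4521, 0.2664, 0.025], [0.4652, 0.3125, 0.025]] [0.53873805 0.26388743 0.025     ]
0.16810435223311415 len dir ang -17.705316571050314
[[0.5995, -0.2202, 0.19], [0.5363, -0.2241, 0.19]] [[0.5715, 0.0902, 0.0877], [0.5795, 0.0316, 0.0877], [0.5073, 0.0238, 0.0877], [0.5, 0.083, 0.0877]]
dist 0.28073573743191527 expect 0.2797 ang -84.21213109362377
origin [ 0.55318934 -0.07721242] [ 0.55308489 -0.07618196]
hi edge 0.06337786230547238 3.542936668842883
[0.1527746  0.52793062 0.24449601] [ 3.13992643e+00 -7.26903983e-05 -2.81839544e-01]
[[ 6.54138087e-04 -9.50587473e-01 -3.10456161e-01  8.00768570e-02]
 [ 9.99999596e-01  4.30417872e-04  7.89122638e-04  1.17864090e-03]
 [-6.16504215e-04 -3.10456552e-01  9.50587371e-01 -1.28253295e-01]
 [ 0.00000000e+00  0.00000000e+00  0.00000000e+00  1.00000000e+00]]
```

Stone centre is (0.539, 0.264), with its long axis at -17.7°. The stand origin is about (0.553, -0.077), with its x axis at about -84.5°. Next I move above the stone.

send_rows(increments=[[0.02,0.007,0,0.005],[0.055,0.018,0,0.01],[0.092,0.03,0,0.02],[0.13,0.043,0.005,0.028],[0.168,0.055,0.01,0.028],[0.206,0.068,0.02,0.028],[0.244,0.08,0.03,0.028],[0.28,0.092,0.04,0.028]], hand=1)

```text
time: 0.82
ee_pos: [0.3976, 0.3605, 0.2048]
ee_rot: [-3.142, 0.0, -0.31]
contact_force: [0.7, 1.0, 0.6]
gripper_width: 0.998
grasp_force: 0.0
```

```bash
python3 - <<'E'
from h import *
s=robot.read_state();print(s['time'],s['ee_pos'],s['ee_rot'],s['joints'].round(3))
E
```

```text
0.8167 [0.39762132 0.36054749 0.20481816] [-3.14154298e+00  1.12185994e-04 -3.09792393e-01] [ 1.028  0.245 -0.009 -0.    -1.317  0.233]
```

send_rows(increments=[[0.03,0.009,0.01,0],[0.066,0.02,0.02,0],[0.1,0.03,0.03,0],[0.133,0.04,0.045,0],[0.155,0.046,0.055,0],[0.164,0.049,0.06,0],[0.164,0.049,0.06,0]])

```text
time: 1.4
ee_pos: [0.538, 0.2635, 0.143]
ee_rot: [3.138, 0.002, -0.313]
contact_force: [-0.4, -0.1, 0.5]
gripper_width: 1.001
grasp_force: 0.0
```

```bash
python3 - <<'E'
from h import *
c,s=save('wrist','w1.png'); print(s['ee_pos'],s['ee_rot'],c['fov_y'],c['cx'],c['cy'])
E
```

```text
[0.53800899 0.2634621  0.14302677] [ 3.13836417e+00  2.26380157e-03 -3.12749281e-01] 65.70646984690485 319.3215648579573 201.34095739614125
```

View pics/w1.png

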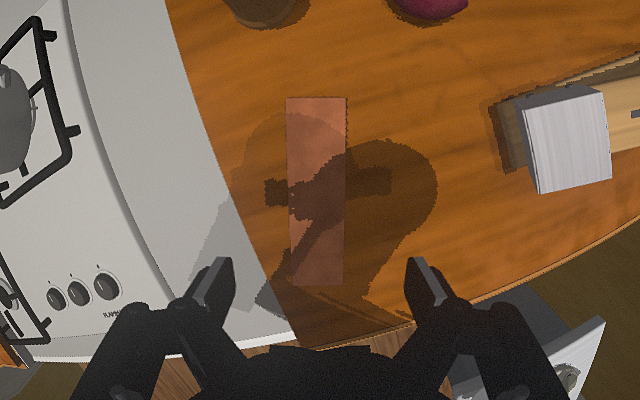

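The wrist view shows the stone with corners near (286,97), (347,97), (344,284), (292,284). It lies nearly parallel to the tool's x axis, between the fingers.

```bash
python3 - <<'E'
from h import *
D=np.load('pics/w1.npy',allow_pickle=True).item();c,s=D['c'],D['s']
p=np.array([onz(wray(c,s,q),.025) for q in [(286,97),(347,97),(344,284),(292,284)]])
print(p.round(4),p.mean(0)); a=p[:2].mean(0)-p[2:].mean(0);print(np.hypot(*a[:2]),np.degrees(np.arctan2(a[1],a[0])))
E
```

```text
[[0.6267 0.2604 0.025 ]
 [0.612  0.215  0.025 ]
 [0.4515 0.265  0.025 ]
 [0.4667 0.3117 0.025 ]] [0.53923508 0.2630443  0.025     ]
0.1680945862087574 -17.55180685841563
```

send_rows(increments=[[0.001,0,0.03,0],[0.001,0,0.065,0],[0.001,0,0.095,0],[0.001,0,0.112,0],[0.001,0,0.12,0],[0.001,0,0.122,0]])

```text
time: 1.95
ee_pos: [0.5374, 0.2657, 0.0226]
ee_rot: [3.14, 0.001, -0.308]
contact_force: [0.3, -0.4, 0.9]
gripper_width: 1.0
grasp_force: 0.0
```

send_rows(increments=[[0,0,0,0],[0,0,0,0],[0,0,0,0],[0,0,0,0],[0,0,0,0],[0,0,0,0],[0,0,0,0],[0,0,0,0]], hand=0)

```text
time: 2.62
ee_pos: [0.5395, 0.2659, 0.0254]
ee_rot: [-3.139, -0.002, -0.309]
contact_force: [-1.6, 0.8, 5.0]
gripper_width: 0.542
grasp_force: 64.4
```

send_rows(increments=[[0,0,-0.015,0],[0,0,-0.04,0],[0,0,-0.08,0],[0,0,-0.12,0],[0,0,-0.16,0],[0,0,-0.2,0],[0,0,-0.23,0],[0,0,-0.24,0]])

```text
time: 3.28
ee_pos: [0.5399, 0.2655, 0.2695]
ee_rot: [-3.134, -0.006, -0.31]
contact_force: [1.1, 0.3, -3.3]
gripper_width: 0.54
grasp_force: 63.4
```

```bash
python3 - <<'E'
from h import *
c,s=save('wrist','w2.png'); print(s)
for i in range(4):
    s=robot.read_state(); print(s['ee_pos'],s['ee_rot'],s['contact_force'])
E
```

```text
{'time': 3.2833, 'joints': array([ 7.17506126e-01,  3.48597991e-01,  2.98061784e-01,  1.43449318e-03,
       -1.51110405e+00,  5.43297777e-01]), 'joint_vel': array([-5.27691992e-06,  1.42513800e-02,  1.75654029e-01, -3.37284037e-02,
       -2.15522833e-01, -8.96837021e-04]), 'tau': array([ 3.87334060e-01, -4.25504351e+01,  2.33396906e+01,  5.37039086e+00,
       -4.36400883e-01,  8.51729819e-04]), 'ee_pos': array([0.53986194, 0.26553278, 0.26947107]), 'ee_rot': array([-3.13449558, -0.00595965, -0.30993455]), 'contact_force': array([ 1.14026939,  0.3332921 , -3.3335008 ]), 'wrist_torque': array([ 0.04188935, -0.23532772, -0.04802261]), 'grasp_force': 63.406652212142944, 'gripper_width': 0.5400225643178554}
[0.53979493 0.26568367 0.26869333] [-3.13473189 -0.00534725 -0.3099386 ] [ 1.5553314   0.17892486 -2.5544021 ]
[0.53979493 0.26568367 0.26869333] [-3.13473189 -0.00534725 -0.3099386 ] [ 1.5553314   0.17892486 -2.5544021 ]
[0.53979493 0.26568367 0.26869333] [-3.13473189 -0.00534725 -0.3099386 ] [ 1.5553314   0.17892486 -2.5544021 ]
[0.53979493 0.26568367 0.26869333] [-3.13473189 -0.00534725 -0.3099386 ] [ 1.5553314   0.17892486 -2.5544021 ]
```

View pics/w2.png

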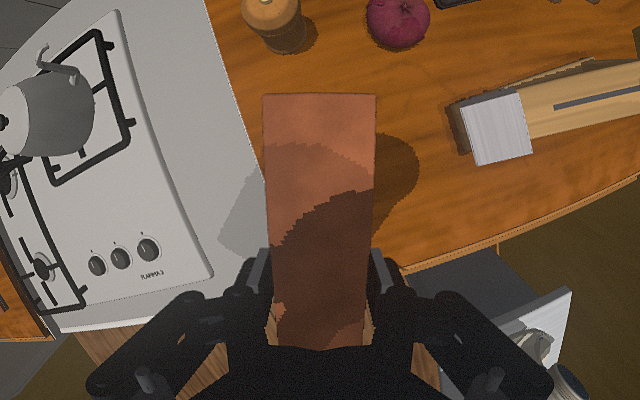

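The stone is held and lifted, with its front edge at (262,94)–(376,95). The hood roof shows here at about (460,103), (522,92), (534,155), (477,165), and in w1 at (526,103), (603,88), (611,178), (540,193). I'll use these to refine the stand pose and the stone's offset in the hand.

```bash
python3 - <<'E'
from h import *
for n,q in [('w1',[(526,103),(603,88),(611,178),(540,193)]),('w2',[(460,103),(522,92),(534,155),(477,165)])]:
    D=np.load('pics/%s.npy'%n,allow_pickle=True).item();c,s=D['c'],D['s']
    p=np.array([onz(wray(c,s,a),z)[:2] for a,z in zip(q,[.0713,.1042,.1042,.0713])])
    lo=(p[0]+p[3])/2; mo=(p[1]+p[2])/2
    print(n,p.round(4).tolist(),'len',np.hypot(*(lo-mo)),'(exp .0618) ang',np.degrees(np.arctan2(*(mo-lo)[::-1])), 'edge angs',[round(np.degrees(np.arctan2(*(b-a)[::-1])),1) for a,b in[(p[3],p[0]),(p[2],p[1])]])
    # roof centre stand x=-.134
    H=np.array([.5679,-.22215]); C=p.mean(0); d=H-C; print(np.hypot(*d),np.degrees(np.arctan2(d[1],d[0])), 'origin from roof',C+.134*d/np.hypot(*d))
D=np.load('pics/w2.npy',allow_pickle=True).item();c,s=D['c'],D['s']
for z in (-.003,.0,.003):
  e=np.array([onz(wray(c,s,a),s['ee_pos'][2]+z) for a in[(262,94),(376,95)]]); y=s['ee_rot'][2]
  v=e[:,:2]-s['ee_pos'][:2]; print(z,np.c_[v@[np.cos(y),np.sin(y)],v@[np.sin(y),-np.cos(y)]].round(4).tolist())
E
```

```text
w1 [[0.5774, 0.0875], [0.5811, 0.0282], [0.5082, 0.0246], [0.5027, 0.0836]] len 0.059323320248881775 (exp .0618) ang -85.53934868552011 edge angs [np.float64(3.0), np.float64(2.8)]
0.27929314020666507 -84.74757921420908 origin from roof [ 0.55459933 -0.07746694]
w2 [[0.5776, 0.0898], [0.5775, 0.0242], [0.5047, 0.021], [0.5025, 0.084]] len 0.06428966834213452 (exp .0618) ang -89.10160694350807 edge angs [np.float64(4.4), np.float64(2.5)]
0.27824326415712775 -84.36883157168961 origin from roof [ 0.55374623 -0.07860283]
-0.003 [[0.0847, -0.023], [0.0843, 0.0251]]
0.0 [[0.0846, -0.0224], [0.0842, 0.0246]]
0.003 [[0.0845, -0.0218], [0.0841, 0.024]]
```

send_rows(increments=[[0.006,0.016,0,0.06],[0.015,0.041,0,0.17],[0.026,0.072,0,0.29],[0.038,0.105,0,0.41],[0.05,0.138,0,0.53],[0.062,0.171,0,0.65],[0.074,0.203,0,0.77],[0.085,0.234,0,0.89]])

```text
time: 4.0
ee_pos: [0.5467, 0.0147, 0.2606]
ee_rot: [3.137, 0.002, -1.206]
contact_force: [1.1, -0.2, -4.0]
gripper_width: 0.543
grasp_force: 63.3
```

```bash
cat >> h.py <<'E'
def go(x,y,yawdeg):
    s=robot.read_state(); p=s['ee_pos']; w=s['ee_rot'][2]; d=np.array([x,y])-p[:2]
    print(p.round(4),s['ee_rot'].round(3),s['contact_force'].round(2),'tool dx dy dturn',(d@[np.cos(w),np.sin(w)]).round(4),(d@[np.sin(w),-np.cos(w)]).round(4),round(w-np.radians(yawdeg),3))
E
python3 -c "
from h import *
go(.5534,-.0705,-85.3);print(robot.read_state()['joints'])"
```

```text
[0.5467 0.0147 0.2606] [ 3.137e+00  2.000e-03 -1.206e+00] [ 1.09 -0.24 -3.96] tool dx dy dturn 0.082 0.0242 0.283
[ 0.31215195  0.24821324  0.13825598 -0.00150492 -1.46502538  0.05281437]
```

send_rows(increments=[[0.03,0.009,0,0.11],[0.06,0.018,0,0.22],[0.076,0.022,0,0.27],[0.082,0.024,0,0.283],[0.082,0.024,0,0.283],[0.082,0.024,0,0.283]])

```text
time: 4.5
ee_pos: [0.5548, -0.0683, 0.2616]
ee_rot: [3.139, 0.001, -1.482]
contact_force: [-0.6, 0.9, -4.1]
gripper_width: 0.542
grasp_force: 63.3
```

```bash
python3 -c "
from h import *
c,s=save('wrist','w3.png');go(.5534,-.0705,-85.3)
c,s=save('top','t3.png');go(.5534,-.0705,-85.3)
a=cv2.imread('pics/w3.png');b=cv2.imread('pics/t3.png')[170:270,250:450]
cv2.imwrite('pics/m3.png',np.vstack([cv2.resize(a,(400,250)),cv2.resize(b,(400,200))]))
cv2.imwrite('pics/m3.png',np.hstack([cv2.resize(a,(480,300)),cv2.resize(b,(600,300))])[:,:800]) if 0 else None"
```

```text
[ 0.555  -0.0679  0.2621] [ 3.140e+00  1.000e-03 -1.481e+00] [-0.24  0.71 -4.18] tool dx dy dturn 0.0025 0.0019 0.008
[ 0.5552 -0.0676  0.2625] [ 3.140e+00  1.000e-03 -1.481e+00] [-0.67 -0.19 -4.07] tool dx dy dturn 0.0027 0.0021 0.008
```

View pics/w3.png

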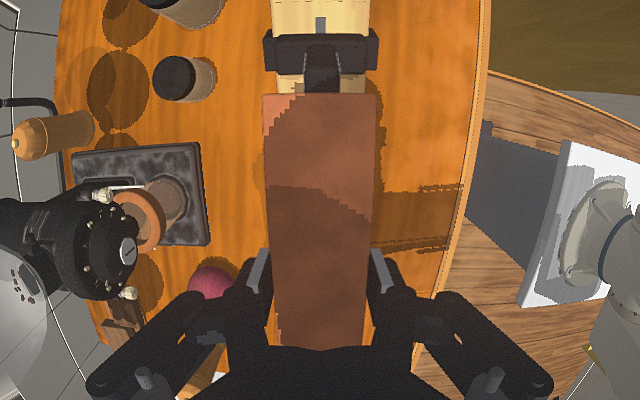

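The stone is over the bed. The jaw block spans u=263–379 at rows 37–70, and the fin is at u=306–341, rows 47–92, with its top edge at row 92. Next I check the lateral and along-slope alignment.

```bash
python3 - <<'E'
from h import *
D=np.load('pics/w3.npy',allow_pickle=True).item();c,s=D['c'],D['s']; w=s['ee_rot'][2]
def f(q,z):
    p=onz(wray(c,s,q),z); d=p[:2]-s['ee_pos'][:2]; print(q,z,p[:2].round(4),'tool',(d@[np.cos(w),np.sin(w)]).round(4),(d@[np.sin(w),-np.cos(w)]).round(4))
f((263,40),.2027);f((379,40),.2027)   # block side edges
f((263,68),.1974);f((379,68),.1974) # block face top edge (108mm)
f((306,92),.235);f((341,92),.235)  # fin top face edge, x=90
f((277,88),.170);f((367,88),.170) # bed edges
f((272,2),.19);f((369,2),.19)
E
```

```text
(263, 40) 0.2027 [ 0.5988 -0.1858] tool 0.1209 -0.0334
(379, 40) 0.2027 [ 0.5299 -0.1921] tool 0.1211 0.0358
(263, 68) 0.1974 [ 0.5982 -0.1688] tool 0.104 -0.0343
(379, 68) 0.1974 [ 0.5274 -0.1753] tool 0.1042 0.0368
(306, 92) 0.235 [ 0.569  -0.1541] tool 0.0868 -0.0064
(341, 92) 0.235 [ 0.5519 -0.1557] tool 0.0868 0.0107
(277, 88) 0.17 [ 0.5922 -0.1578] tool 0.0925 -0.0293
(367, 88) 0.17 [ 0.5295 -0.1636] tool 0.0926 0.0337
(272, 2) 0.19 [ 0.5981 -0.2149] tool 0.1499 -0.0301
(369, 2) 0.19 [ 0.5362 -0.2207] tool 0.1501 0.032
```

The jaw is already about 18–20 mm down: its face is at s≈117 mm, so its fin leans over my stone's upper end. I'll back off 12 mm down-slope, descend to just above contact, then press in along the bed normal so the stone pivots onto the slope.

send_rows(increments=[[-0.006,0.0005,0,0],[-0.012,0.0005,0,0],[-0.012,0.0005,0.02,0],[-0.012,0.0005,0.05,0],[-0.012,0.0005,0.07,0],[-0.012,0.0005,0.08,0],[-0.012,0.0005,0.082,0],[-0.012,0.0005,0.082,0]])

```text
time: 5.27
ee_pos: [0.5541, -0.0564, 0.1816]
ee_rot: [-3.142, -0.001, -1.482]
contact_force: [0.5, 0.6, -3.7]
gripper_width: 0.542
grasp_force: 63.2
```

```bash
python3 -c "
from h import *
c,s=save('scene','s4.png');go(.5534,-.0565,-85.3)
save('wrist','w4.png')
a=cv2.resize(cv2.imread('pics/s4.png')[130:290,270:420],None,fx=2.5,fy=2.5); b=cv2.resize(cv2.imread('pics/w4.png')[:,150:480],None,fx=1,fy=1)
cv2.imwrite('pics/m4.png',np.hstack([a,b]))"
```

```text
[ 0.5547 -0.0566  0.1826] [-3.140e+00 -1.000e-03 -1.482e+00] [ 0.13 -0.   -4.2 ] tool dx dy dturn -0.0002 0.0013 0.007
```

View pics/m4.png

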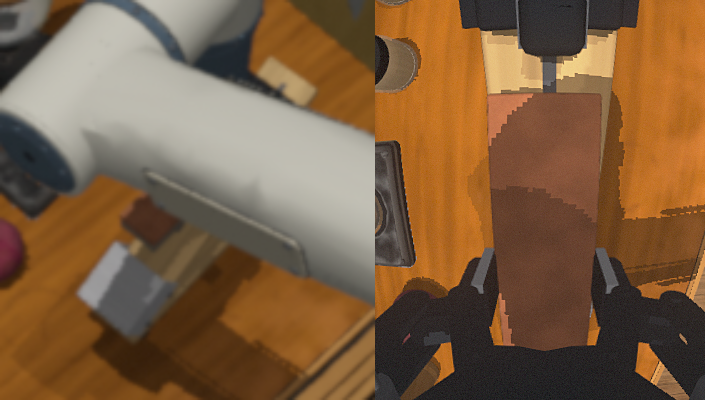

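The stone is level, clear of the fin and about 2 mm left of the bed centre. I'll descend to contact with a small lateral correction.

send_rows(increments=[[0,0.0015,0.005,0],[0,0.0015,0.009,0],[0,0.0015,0.011,0],[0,0.0015,0.012,0],[0,0.0015,0.012,0]])

```text
time: 5.78
ee_pos: [0.553, -0.0566, 0.1704]
ee_rot: [-3.14, 0.0, -1.482]
contact_force: [-1.9, 4.4, 4.0]
gripper_width: 0.539
grasp_force: 64.2
```

send_rows(increments=[[0.001,0,0.002,0],[0.002,0,0.004,0],[0.003,0,0.006,0],[0.004,0,0.008,0],[0.005,0,0.01,0]])

```text
time: 6.2
ee_pos: [0.5541, -0.059, 0.1605]
ee_rot: [-3.137, 0.004, -1.482]
contact_force: [-2.6, 12.2, 2.8]
gripper_width: 0.541
grasp_force: 65.0
```

send_rows(increments=[[0.001,0,0.002,0],[0.002,0,0.004,0],[0.003,0,0.006,0],[0.0042,0,0.008,0],[0.0053,0,0.01,0],[0.0064,0,0.012,0]])

```text
time: 6.7
ee_pos: [0.5546, -0.0663, 0.1482]
ee_rot: [-3.138, 0.003, -1.482]
contact_force: [0.1, 9.6, 2.2]
gripper_width: 0.541
grasp_force: 65.4
```

```bash
python3 -c "
from h import *
save('wrist','w5.png');go(.5534,-.0745,-85.3)"
```

```text
[ 0.5545 -0.0666  0.1478] [-3.138e+00  3.000e-03 -1.482e+00] [0.68 7.57 0.16] tool dx dy dturn 0.0078 0.0018 0.007
```

View pics/w5.png

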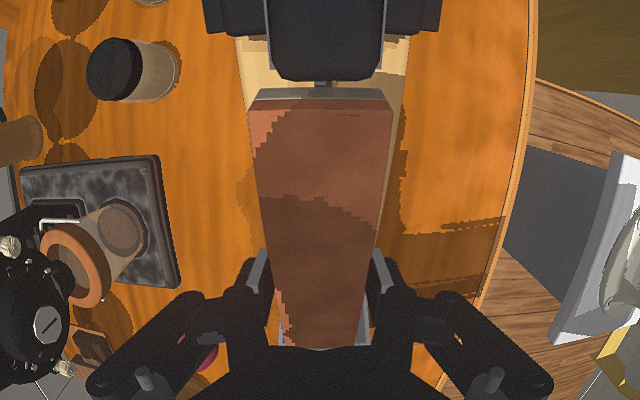

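The stone is pivoting: its front end face shows at row 90–110, resting on the bed and clear of the jaw. I'll continue along the normal.

send_rows(increments=[[0.001,0.0005,0.002,0],[0.002,0.001,0.004,0],[0.003,0.001,0.006,0],[0.004,0.001,0.008,0],[0.004,0.001,0.008,0]])

```text
time: 7.17
ee_pos: [0.554, -0.0709, 0.1399]
ee_rot: [-3.138, 0.002, -1.482]
contact_force: [-0.0, 8.4, 1.9]
gripper_width: 0.546
grasp_force: 65.4
```

send_rows(increments=[[0.0005,0,0.001,0],[0.001,0,0.002,0],[0.001,0,0.002,0],[0.001,0,0.002,0]])

```text
time: 7.5
ee_pos: [0.554, -0.0714, 0.1391]
ee_rot: [-3.138, 0.002, -1.481]
contact_force: [-2.6, 11.0, 5.9]
gripper_width: 0.538
grasp_force: 65.9
```

send_rows(increments=[[0.0005,0,0.001,0],[0.001,0,0.002,0],[0.001,0,0.002,0],[0.001,0,0.002,0]])

```text
time: 7.83
ee_pos: [0.554, -0.0715, 0.139]
ee_rot: [-3.136, 0.004, -1.481]
contact_force: [-8.0, 16.8, 19.1]
gripper_width: 0.542
grasp_force: 67.4
```

```bash
python3 -c "
from h import *
save('wrist','w6.png');go(.5534,-.0745,-85.3);c,s=save('scene','s6.png')
D=np.load('pics/w6.npy',allow_pickle=True).item();c,s=D['c'],D['s']
a=cv2.resize(cv2.imread('pics/s6.png')[130:290,270:420],None,fx=2.5,fy=2.5); b=cv2.imread('pics/w6.png')[:,150:480]
cv2.imwrite('pics/m6.png',np.hstack([a,b]))"
```

```text
[ 0.554  -0.0715  0.139 ] [-3.136e+00  3.000e-03 -1.481e+00] [-7.68 16.54 19.44] tool dx dy dturn 0.0029 0.0009 0.008
```

View pics/m6.png

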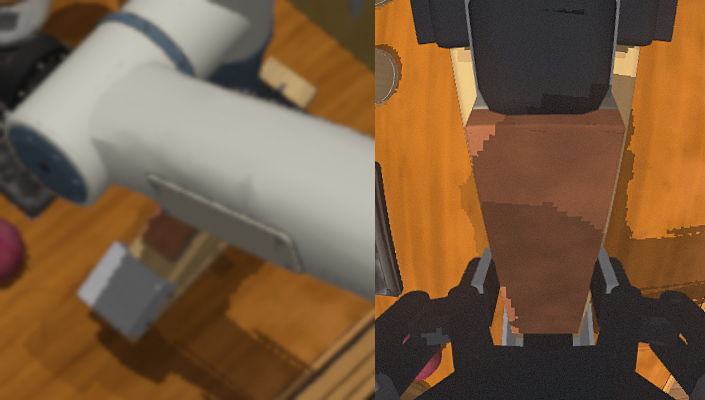

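Contact force has risen to 19 N and the stone lies flat along the bed. I'll relieve the load and let go.

send_rows(increments=[[-0.0005,0,-0.001,0],[-0.001,0,-0.003,0],[-0.001,0,-0.003,0]])

```text
time: 8.18
ee_pos: [0.554, -0.0719, 0.1397]
ee_rot: [-3.138, 0.002, -1.482]
contact_force: [-0.3, 5.6, 0.8]
gripper_width: 0.543
grasp_force: 65.3
```

send_rows(increments=[[0,0,0,0],[0,0,0,0],[0,0,0,0],[0,0,0,0],[0,0,-0.002,0],[0,0,-0.006,0],[0,0,-0.015,0],[0,0,-0.03,0]], hand=1)

```text
time: 8.85
ee_pos: [0.5521, -0.0735, 0.168]
ee_rot: [3.139, 0.0, -1.483]
contact_force: [-0.4, -0.3, 0.6]
gripper_width: 1.001
grasp_force: 0.0
```

send_rows(increments=[[0,0,-0.02,0],[0,0,-0.05,0],[0,0,-0.085,0],[0,0,-0.12,0],[0,0,-0.15,0],[0,0,-0.16,0],[0,0,-0.16,0]])

```text
time: 9.43
ee_pos: [0.554, -0.0738, 0.3331]
ee_rot: [-3.134, -0.001, -1.483]
contact_force: [0.0, 0.0, -0.6]
gripper_width: 0.998
grasp_force: 0.0
```

```bash
python3 -c "
from h import *
save('wrist','w7.png');go(.5534,-.0745,-85.3)"
```

```text
[ 0.5533 -0.0735  0.3305] [-3.137  0.    -1.483] [-0.21  0.31 -0.35] tool dx dy dturn 0.001 0.0 0.006
```

View pics/w7.png

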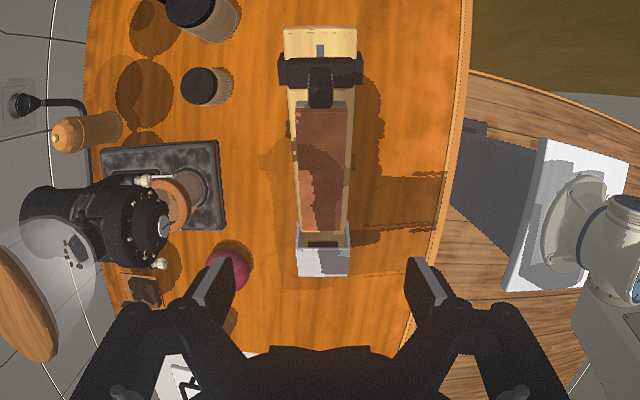

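The stone lies flat and central on the bed, with its top from (297,108)/(347,108) to (300,232)/(341,234). The fin top is at u≈307–333 with its down-slope edge at row ≈107, and the block is at rows 54–88. I'll intersect these with the slope planes.

```bash
cat >> h.py <<'E'
O=np.array([.554,-.0772,.1125]); A=np.radians(-85.0); k=np.radians(28)
X=np.array([np.cos(A),np.sin(A),0]); U=X*np.cos(k)+np.array([0,0,np.sin(k)]); N=-X*np.sin(k)+np.array([0,0,np.cos(k)]); L=np.cross(N,U)
def onn(r,n): # -> (s, lateral(+ = robot's far side), world)
    o,d=r; p=o+d*(n-(o-O)@N)/(d@N); return ((p-O)@U*1e3).round(1),((p-O)@L*1e3).round(1),p.round(4)
E
python3 - <<'E'
from h import *
D=np.load('pics/w7.npy',allow_pickle=True).item();c,s=D['c'],D['s']
g=cv2.cvtColor(c['color'],cv2.COLOR_RGB2GRAY)
print('row80',g[76,300:345].tolist()); print('row100',g[98,295:345].tolist());print('col320',g[20:115,314].tolist())
for nm,q,n in [('fin lo',(307,107),.066),('fin lo',(333,107),.066),('bed top',(284,30),0),('bed top',(357,30),0),('block lo',(278,86),.024),('block lo',(361,86),.024),('stone',(300,103),.025),('stone',(348,103),.025),('stone lo',(300,232),.025),('stone lo',(341,233),.025),('mouth roof',(296,249),.041),('mouth roof',(350,250),.041),('hood end',(297,277),.041),('hood end',(349,276),.041)]:
    print(nm,onn(wray(c,s,q),n))
E
```

```text
row80 [57, 54, 55, 62, 54, 56, 56, 57, 84, 76, 53, 48, 44, 49, 50, 48, 47, 51, 52, 45, 49, 44, 55, 47, 52, 48, 49, 52, 54, 43, 33, 96, 87, 46, 48, 53, 55, 55, 58, 50, 48, 48, 50, 47, 36]
row100 [194, 190, 191, 188, 190, 191, 193, 194, 191, 194, 199, 201, 171, 89, 54, 46, 50, 45, 52, 44, 46, 45, 49, 46, 41, 45, 47, 45, 49, 48, 50, 48, 43, 46, 49, 47, 37, 54, 100, 142, 132, 134, 125, 129, 131, 129, 127, 120, 121, 120]
col320 [119, 118, 116, 120, 118, 131, 147, 148, 180, 155, 217, 205, 191, 197, 204, 208, 200, 201, 203, 202, 203, 201, 204, 203, 205, 205, 207, 206, 206, 204, 207, 204, 205, 202, 205, 210, 203, 136, 39, 53, 53, 48, 51, 49, 54, 56, 59, 48, 55, 44, 60, 54, 46, 57, 50, 53, 50, 55, 51, 50, 44, 44, 53, 55, 50, 55, 55, 56, 59, 62, 50, 61, 47, 48, 49, 46, 45, 49, 44, 46, 44, 47, 49, 46, 44, 48, 54, 43, 50, 77, 86, 84, 99, 91, 84]
fin lo (np.float64(120.3), np.float64(10.3), array([ 0.5708, -0.1512,  0.2272]))
fin lo (np.float64(120.3), np.float64(-9.1), array([ 0.5515, -0.153 ,  0.2273]))
bed top (np.float64(163.6), np.float64(31.9), array([ 0.5984, -0.2183,  0.1893]))
bed top (n
[... 189 characters left out ...]
loat64(-34.6), array([ 0.5277, -0.1738,  0.1896]))
stone (np.float64(102.2), np.float64(18.5), array([ 0.5793, -0.1538,  0.1825]))
stone (np.float64(102.4), np.float64(-24.0), array([ 0.5369, -0.1576,  0.1826]))
stone lo (np.float64(-80.1), np.float64(26.7), array([0.5734, 0.0072, 0.097 ]))
stone lo (np.float64(-81.8), np.float64(-26.1), array([0.5207, 0.0042, 0.0962]))
mouth roof (np.float64(-95.4), np.float64(31.9), array([0.5767, 0.0287, 0.1039]))
mouth roof (np.float64(-97.3), np.float64(-38.0), array([0.507 , 0.0242, 0.103 ]))
hood end (np.float64(-167.9), np.float64(35.0), array([0.5742, 0.0927, 0.0699]))
hood end (np.float64(-164.5), np.float64(-41.7), array([0.4981, 0.083 , 0.0715]))
```

The geometry is consistent: bed end, hood mouth and fin all agree to about 1 mm, with the fin centre at s≈130.5 mm. Next I move over the fin to pinch it.

```bash
python3 -c "
from h import *
go(.5626,-.169,-85)"
```

```text
[ 0.5533 -0.0735  0.3305] [-3.137  0.    -1.483] [-0.21  0.31 -0.35] tool dx dy dturn 0.0959 -0.0008 0.001
```

send_rows(increments=[[0.03,0,0,0],[0.065,-0.001,0,0],[0.09,-0.001,0.01,0],[0.096,-0.001,0.035,0],[0.096,-0.001,0.065,0],[0.096,-0.001,0.088,0],[0.096,-0.001,0.1,0],[0.096,-0.001,0.1,0]])

```text
time: 10.15
ee_pos: [0.5599, -0.1685, 0.2236]
ee_rot: [3.133, 0.003, -1.483]
contact_force: [-0.7, -0.7, -0.6]
gripper_width: 1.002
grasp_force: 0.0
```

```bash
python3 -c "
from h import *
save('wrist','w8.png');go(.5626,-.169,-85)"
```

```text
[ 0.561  -0.1689  0.2262] [ 3.137e+00  1.000e-03 -1.483e+00] [ 0.4  -0.37  0.74] tool dx dy dturn 0.0002 -0.0016 0.001
```

View pics/w8.png

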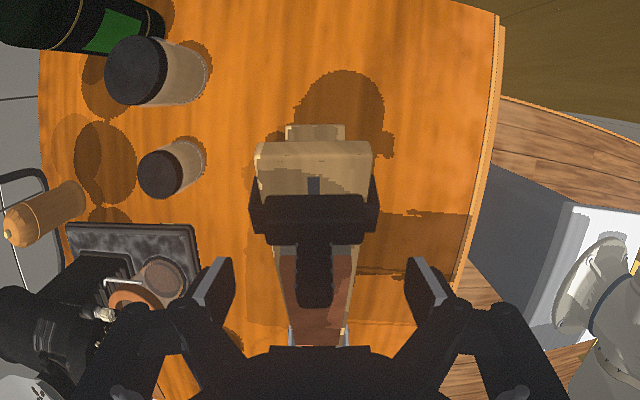

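The fin sits between the fingers at u≈297–331, rows 245–307, about 2 mm left of centre. I'll correct, descend and pinch.

send_rows(increments=[[0,-0.0015,0.005,0],[0,-0.0015,0.009,0],[0,-0.0015,0.011,0],[0,-0.0015,0.012,0],[0,-0.0015,0.012,0]])

```text
time: 10.62
ee_pos: [0.5639, -0.1688, 0.2164]
ee_rot: [-3.141, 0.0, -1.483]
contact_force: [-0.1, 0.0, 0.4]
gripper_width: 1.0
grasp_force: 0.0
```

send_rows(increments=[[0,0,0,0],[0,0,0,0],[0,0,0,0],[0,0,0,0],[0,0,0,0],[0,0,0,0],[0,0,0,0],[0,0,0,0]], hand=0)

```text
time: 11.28
ee_pos: [0.5628, -0.1689, 0.2166]
ee_rot: [3.14, -0.0, -1.482]
contact_force: [-5.6, 0.2, 2.7]
gripper_width: 0.203
grasp_force: 59.4
```

```bash
python3 -c "
from h import *
s=robot.read_state();print(s['ee_pos'],s['contact_force'],s['wrist_torque'],s['gripper_width'])"
```

```text
[ 0.56276594 -0.16893558  0.21657007] [-5.57788217  0.21689162  2.6636089 ] [0.23978318 1.43831267 0.3318939 ] 0.2029314316898649
```

Pinched. First stretch of the slide: 48 mm down the slope.

send_rows(increments=[[-0.0053,0,0.0028,0],[-0.0106,0,0.0056,0],[-0.0159,0,0.0085,0],[-0.0212,0,0.0113,0],[-0.0265,0,0.0141,0],[-0.0318,0,0.0169,0],[-0.0371,0,0.0197,0],[-0.0424,0,0.0225,0]])

```text
time: 11.95
ee_pos: [0.5588, -0.1294, 0.1955]
ee_rot: [3.14, -0.005, -1.483]
contact_force: [-7.2, -8.6, 7.3]
gripper_width: 0.199
grasp_force: 60.1
```

```bash
cat >> h.py <<'E'
def sl():
    s=robot.read_state(); d=s['ee_pos']-np.array([.5628,-.1689,.2166]); F=s['contact_force']
    print('t',s['time'],'down %.2f n %.2f lat %.2f'%(-d@U*1e3,d@N*1e3,d@L*1e3),'F up-slope %.2f n %.2f lat %.2f'%(F@U,F@N,F@L))
E
python3 -c "
from h import *
sl()"
```

```text
t 11.95 down 44.92 n -0.01 lat -0.52 F up-slope 10.41 n 2.75 lat -7.91
```

send_rows(increments=[[-0.0013,0.0005,0.0007,0],[-0.0026,0.001,0.0014,0],[-0.004,0.0015,0.0021,0],[-0.0053,0.0015,0.0028,0],[-0.0066,0.0015,0.0035,0],[-0.0079,0.0015,0.0042,0],[-0.0093,0.0015,0.0049,0],[-0.0106,0.0015,0.0056,0]])

```text
time: 12.62
ee_pos: [0.5577, -0.119, 0.1899]
ee_rot: [-3.141, -0.005, -1.483]
contact_force: [-2.7, -8.3, 4.8]
gripper_width: 0.2
grasp_force: 59.8
```

```bash
python3 -c "
from h import *
sl()"
```

```text
t 12.6167 down 56.86 n -0.01 lat -0.73 F up-slope 9.37 n 0.48 lat -3.38
```

send_rows(increments=[[-0.0004,0,0.0002,0],[-0.0009,0,0.0005,0],[-0.0013,0,0.0007,0],[-0.0018,0,0.0009,0],[-0.0022,0,0.0012,0],[-0.0026,0,0.0014,0]])

```text
time: 13.12
ee_pos: [0.5574, -0.1163, 0.1885]
ee_rot: [-3.141, -0.005, -1.483]
contact_force: [-1.7, -8.8, 5.5]
gripper_width: 0.197
grasp_force: 59.8
```

```bash
python3 -c "
from h import *
sl()"
```

```text
t 13.1167 down 59.84 n 0.01 lat -0.76 F up-slope 10.16 n 0.83 lat -2.42
```

send_rows(increments=[[-0.0004,0,0.0002,0],[-0.0009,0,0.0005,0],[-0.0013,0,0.0007,0],[-0.0018,0,0.0009,0],[-0.0022,0,0.0012,0],[-0.0026,0,0.0014,0]])

```text
time: 13.62
ee_pos: [0.5572, -0.1137, 0.1871]
ee_rot: [-3.141, -0.005, -1.483]
contact_force: [-2.5, -8.2, 5.6]
gripper_width: 0.196
grasp_force: 59.8
```

```bash
python3 -c "
from h import *
sl()"
```

```text
t 13.6167 down 62.78 n 0.02 lat -0.79 F up-slope 9.69 n 1.21 lat -3.19
```

send_rows(increments=[[-0.0004,0,0.0002,0],[-0.0009,0,0.0005,0],[-0.0013,0,0.0007,0],[-0.0018,0,0.0009,0],[-0.0018,0,0.0009,0]])

```text
time: 14.03
ee_pos: [0.557, -0.1118, 0.1861]
ee_rot: [-3.141, -0.005, -1.483]
contact_force: [-2.6, -7.6, 4.6]
gripper_width: 0.2
grasp_force: 59.7
```

send_rows(increments=[[-0.0004,0,0.0002,0],[-0.0009,0,0.0005,0],[-0.0013,0,0.0007,0],[-0.0018,0,0.0009,0],[-0.0018,0,0.0009,0]])

```text
time: 14.45
ee_pos: [0.5568, -0.1101, 0.1852]
ee_rot: [-3.141, -0.005, -1.483]
contact_force: [-3.0, -8.5, 4.6]
gripper_width: 0.2
grasp_force: 59.7
```

```bash
python3 -c "
from h import *
sl()"
```

```text
t 14.45 down 66.96 n 0.01 lat -0.83 F up-slope 9.46 n 0.22 lat -3.77
```

send_rows(increments=[[-0.0004,0,0.0002,0],[-0.0009,0,0.0005,0],[-0.0013,0,0.0007,0],[-0.0018,0,0.0009,0],[-0.0022,0,0.0012,0],[-0.0026,0,0.0014,0]])

```text
time: 14.95
ee_pos: [0.5566, -0.1076, 0.1839]
ee_rot: [-3.141, -0.005, -1.483]
contact_force: [-2.6, -9.1, 4.9]
gripper_width: 0.202
grasp_force: 59.8
```

send_rows(increments=[[-0.0004,0,0.0002,0],[-0.0009,0,0.0005,0],[-0.0013,0,0.0007,0],[-0.0018,0,0.0009,0]])

```text
time: 15.28
ee_pos: [0.5564, -0.1058, 0.1829]
ee_rot: [-3.141, -0.005, -1.483]
contact_force: [-2.5, -8.3, 5.6]
gripper_width: 0.202
grasp_force: 59.7
```

```bash
python3 -c "
from h import *
sl()"
```

```text
t 15.2833 down 71.86 n 0.01 lat -0.92 F up-slope 9.73 n 1.17 lat -3.22
```

send_rows(increments=[[-0.0004,0,0.0002,0],[-0.0009,0,0.0005,0],[-0.0013,0,0.0007,0],[-0.0018,0,0.0009,0],[-0.0022,0,0.0012,0],[-0.0026,0,0.0014,0]])

```text
time: 15.78
ee_pos: [0.5562, -0.1035, 0.1817]
ee_rot: [-3.141, -0.006, -1.483]
contact_force: [-3.1, -10.1, 6.2]
gripper_width: 0.198
grasp_force: 59.9
```

send_rows(increments=[[-0.0004,0,0.0002,0],[-0.0009,0,0.0005,0],[-0.0013,0,0.0007,0],[-0.0018,0,0.0009,0]])

```text
time: 16.12
ee_pos: [0.556, -0.1023, 0.1811]
ee_rot: [-3.141, -0.007, -1.483]
contact_force: [-3.3, -11.9, 5.6]
gripper_width: 0.201
grasp_force: 59.9
```

```bash
python3 -c "
from h import *
sl()"
```

```text
t 16.1167 down 75.77 n 0.03 lat -0.94 F up-slope 12.83 n -0.44 lat -4.29
```

The force rises past the ~9.8 N baseline: 11.6 N at 74.4 mm and 12.8 N at 75.8 mm. So the pad was met at about 73.5 mm, and I'm aiming for about 79.5 mm.

send_rows(increments=[[-0.0004,0,0.0002,0],[-0.0009,0,0.0005,0],[-0.0013,0,0.0007,0],[-0.0018,0,0.0009,0],[-0.0022,0,0.0012,0]])

```text
time: 16.53
ee_pos: [0.5559, -0.1008, 0.1802]
ee_rot: [-3.141, -0.008, -1.483]
contact_force: [-4.1, -13.9, 7.9]
gripper_width: 0.203
grasp_force: 60.1
```

```bash
python3 -c "
from h import *
sl()"
```

```text
t 16.5333 down 77.45 n 0.01 lat -0.93 F up-slope 15.61 n 0.68 lat -5.28
```

send_rows(increments=[[-0.0004,0,0.0002,0],[-0.0009,0,0.0005,0],[-0.0013,0,0.0007,0],[-0.0018,0,0.0009,0],[-0.0021,0,0.0011,0]])

```text
time: 16.95
ee_pos: [0.5558, -0.0995, 0.1795]
ee_rot: [-3.141, -0.009, -1.483]
contact_force: [-3.2, -16.8, 8.2]
gripper_width: 0.197
grasp_force: 60.3
```

```bash
python3 -c "
from h import *
sl()"
```

```text
t 16.95 down 79.01 n 0.03 lat -0.95 F up-slope 18.43 n -0.47 lat -4.65
```

The pad is about 6 mm in: 5.5 mm by position and 6.8 mm by force. I'll unload the arm without moving the jaw, then let go.

send_rows(increments=[[0.0009,0.0005,-0.0005,0],[0.0018,0.001,-0.0009,0],[0.0026,0.001,-0.0014,0],[0.003,0.001,-0.0016,0],[0.003,0.001,-0.0016,0]])

```text
time: 17.37
ee_pos: [0.5557, -0.0995, 0.1796]
ee_rot: [-3.14, -0.004, -1.483]
contact_force: [0.8, -6.6, 3.2]
gripper_width: 0.201
grasp_force: 59.4
```

```bash
python3 -c "
from h import *
sl()"
```

```text
t 17.3667 down 78.95 n 0.02 lat -1.02 F up-slope 7.35 n -0.33 lat 0.21
```

send_rows(increments=[[0,0,0,0],[0,0,0,0],[0,0,0,0],[0,0,0,0],[0,0,0,0],[0,0,0,0],[0,0,0,0]], hand=1)

```text
time: 17.95
ee_pos: [0.555, -0.0973, 0.1783]
ee_rot: [-3.142, 0.0, -1.483]
contact_force: [-0.6, 0.3, -0.1]
gripper_width: 1.002
grasp_force: 0.0
```

send_rows(increments=[[0,0,-0.01,0],[0,0,-0.03,0],[0,0,-0.06,0],[0,0,-0.1,0],[0,0,-0.13,0],[0,0,-0.15,0],[0,0,-0.155,0],[0,0,-0.155,0]])

```text
time: 18.62
ee_pos: [0.5556, -0.0975, 0.3358]
ee_rot: [-3.137, -0.0, -1.483]
contact_force: [0.1, 0.0, -0.1]
gripper_width: 0.999
grasp_force: 0.0
```

```bash
python3 - <<'E'
from h import *
c,s=save('wrist','w9.png'); print(s['time'],s['ee_pos'],s['gripper_width'],s['contact_force'])
E
```

```text
18.6167 [ 0.55559167 -0.09752758  0.3357742 ] 0.9993876918430948 [ 0.11891647  0.04386205 -0.11827168]
```

View pics/w9.png

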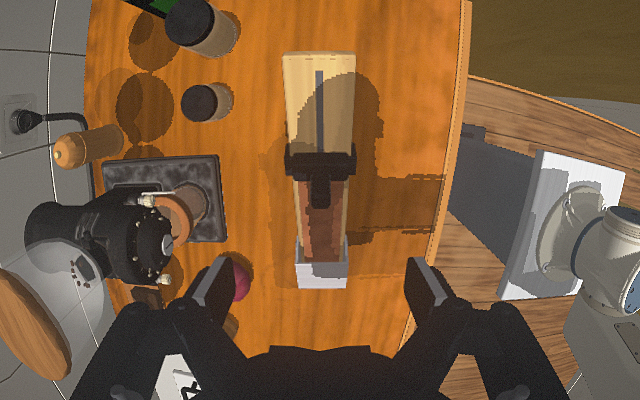

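The stone (rows 180–262, u≈300–347) runs under the hood with the jaw against it, and the fin's lower edge is at about (320,206). The jars, mill and onion haven't moved. I'll do one quick check of the jaw position and hand in if it stayed put.

```bash
python3 - <<'E'
from h import *
D=np.load('pics/w9.npy',allow_pickle=True).item()
s=onn(wray(D['c'],D['s'],(320,207)),.066); print('fin lo',s,'expected ~41.5')
if abs(s[0]-41.5)<5: print(robot.finish_job())
E
```

```text
fin lo (np.float64(42.7), np.float64(-0.3), array([ 0.5543, -0.084 ,  0.1908])) expected ~41.5
the job is handed in; nothing more can be done
None
```

The whetstone is on the bed, same way up, clamped by the jaw under the hood with the pad pressed in about 6 mm (5.5 mm by position, 6.8 mm by force); the arm is clear, the bystanders were not touched, and the job was handed in at about 19 s.

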